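# Set the lens carriage to the red stop of the focus rail

### The arm

A 6-joint arm with a two-finger parallel gripper is mounted at the origin on a cart in front of the work surface, level with it; the furniture and walls round the work are solid. World frame = base frame: x ahead of the robot, y to its left, z up, the work surface at z = 0. Lengths are in m, angles in rad, forces in N, time in s.
With the tool pointing down it reaches from about 0.35 to 0.975 m from the base axis. Payload 7.1 kg.
Tool frame: the origin (TCP) lies midway between the tips of the shut fingers; the grasp point (between the pads) lies 19 mm behind it; z points along the fingers, y is the line along which they close (so a half turn about z gives the same grasp; the last joint's range is limited). The gripper opens to 88 mm and grips with 3 to 60 N. Pads are 20 mm wide; open, the fingers measure 115 mm over their backs; the gripper's body (75 mm by 178 mm) begins 61 mm behind the grasp point.
Start: joints at [-0.019, 0.423, 1.63, -0, 1.089, -0.019], TCP at [0.625, 0, 0.223] pointing down, gripper open.
Joint ranges: [-3, 3], [-0.9, 2.11], [0.09, 2.58], [-1.31, 4.45], [0.11, 2.69], [-2.54, 2.54]. Speed limits (rad/s): [2.39, 2.39, 3.01, 3.14, 3.14, 3.14].

### API

Orientations are given as a unit quaternion [w, x, y, z].
In Python, from station import move_pose, movel, movej, command_gripper, wait, inverse_kinematics, read_camera, camera_info, MotionError, job_done, get_time, get_joint_pos, get_qvel, get_effort, get_tcp_pos, get_ee_rot, get_ft_force, get_ft_torque, get_grip_width, get_finger_force gives the robot as it stands. Calls block until the motion is done:
- move_pose(position, orientation): joint-space move of the TCP to a pose.
- movel(position, frame=None, v=0.15, until_force=None): straight line of the TCP; frame=None keeps the orientation; v is the mean speed in m/s. With until_force (N) it stops when the force on the tool has changed by that much, and returns True; else False.
- movej(angles): joint-space move.
- command_gripper(opening): opening from 0.0 (shut) to 1.0 (fully open); the grip force is fixed at half the most; returns when the fingers have stopped.
- wait(seconds).
- inverse_kinematics(position, orientation): joint angles nearest the present ones, or None.
- read_camera(name): name is "scene" or "side" or "wrist"; returns the picture (384x512x3 uint8, red, green, blue); there is no depth.
- camera_info(name): a dict with "intrinsics" (3x3 intrinsics, pixels), "dist" ([k1, k2, p1, p2, k3] as OpenCV has them; the pictures are not rectified), "T" (4x4, takes a point from camera to world coordinates); the wrist camera has in their place "tool_from_camera" (4x4, takes a point from camera to tool coordinates, whose origin is the TCP and whose axes are the flange's). Camera axes: x right, y up, looking along -z (the intrinsics and any distortion apply to the point x, -y, -z); pixel columns grow to the right and rows downward; lengths in m; the calibration is good to about 2 mm. A picture is of the moment at which its call begins: read the wrist's pose just before it. camera_info takes no time and is no camera call.
A pose or a line that the arm cannot do raises MotionError and nothing moves.
- job_done(): hands the job in; it is judged then, once.
Readings, each from a call of its own:
- get_time(): time.
- get_joint_pos(): joint angles.
- get_qvel(): joint speeds.
- get_effort(): joint torques, N m.
- get_tcp_pos(): TCP position.
- get_ee_rot(): TCP orientation.
- get_ft_force(): force on the tool from outside, world axes, zero at the start.
- get_ft_torque(): the same for the moment, N m.
- get_grip_width(): opening from 0.0 (shut) to 1.0 (fully open).
- get_finger_force(): force on a finger pad.
Only numpy, scipy, OpenCV 4.12 (cv2) and the standard library are available. Lean on these libraries where they do the work, as an engineer would, in place of code of your own. Each camera call takes 0.05 s, during which the arm holds its last target. There are 200 camera calls.

### The job

Set the focus: with closed fingertips press down the yellow release pad in the middle of the lens carriage, keep it down while you push the carriage along the rail until it is up against the red stop, then let go so that the pad springs up and the brake holds it there. Do not force the carriage along while the pad is up, do not touch the lens or its ring, and do not disturb or pick up the things lying about.

Things in the scene. Friction and masses are not known exactly. Their poses are not given: they have to be found in the camera images.
- focus_rail: the focus rail, fixed on the bench: grey base plate 110x430x8 mm with two steel rods. Origin: centre of its underside, on the bench top. Its y axis runs along the rail (the direction in which the carriage slides), z up.
- carriage_mid (a point): centre of the carriage at the level of its deck top (44 mm above the bench). The carriage is a black plate, 100 mm across the rail, 120 mm along it, with a window 50 mm along the rail by 48 mm across in its middle that holds the yellow pad, and an upright lens ring near the end of its deck that lies towards the rail's +y. Released, it slides with 1 to 2 N along the rail's y axis.
- pad_top (a point): centre of the top face of the yellow release pad, 48 mm along the rail by 46 mm across, in the middle of the carriage, 2 mm below the deck top when up. It moves straight down 8 mm against a spring: about 6.5 N to start, 10 N at the bottom. The fingertips can press it anywhere near its middle and go down into the window with it; friction on the pad or the window's walls then takes the carriage along.
- release_pad (a joint): how far the yellow pad is pressed: 0 up (brake holds the carriage), 0.008 m fully down; from 0.002 m on the brake is free. It springs back by itself and the brake holds again.
- carriage (a joint): position of the carriage along the rail's y axis, m: 0 in the middle of the rail, positive towards the rail's +y.
- red_stop: red stop block clamped across the rail, 96 mm across, 20 mm along the rail (24 mm over its rubber buffers), top 50 mm (its screws 54 mm) above the bench; origin on the bench below its centre. The carriage touches it when the centres of the two are 72 mm apart along the rail. It may be at either end of the rail.
- black_stop: the same block in black near the other end of the rail; not the wanted one.
- lens_mid (a point): centre of the glass in the lens ring on the carriage: ring 33 mm in outer diameter, 9 mm thick along the rail, 50 mm from the carriage's centre towards the rail's +y, top 80 mm above the bench; not to be touched.
- screwdriver: orange-handled screwdriver, 172 mm long, lying in front of the rail (bystander, leave alone); origin at the centre of its underside
- pipette_bulb: red rubber pipette bulb, 81x41x41 mm, lying in front of the rail (bystander); origin at the centre of its underside
- cuvette: small clear cuvette with pink content, 12x12x45 mm, standing behind the rail (bystander); origin at the centre of its underside
- vial: clear glass vial with black cap, 27 mm across, 57 mm tall (bystander); origin at the centre of its underside
- timer: white bench timer, 62x62x18 mm (bystander); origin at the centre of its underside
- cuvette_box: blue box of cuvettes, 60x110x36 mm (bystander); origin at the centre of its underside
- petri: clear petri dish, 61 mm across, 14 mm tall (bystander); origin at the centre of its underside
- lens: the lens ring with its foot on the carriage deck (see lens_mid); origin under its centre, on the deck

How it is judged:
By the outcome, as a careful person would: the job done as asked, in the order asked, and still so for the second after the job is handed in, with the robot touching nothing.
It also fails if it takes over 45 s, if anything falls off the work surface, if the arm or the gripper's body presses on something with over 40 N, if the wrist force passes 120 N, or if a joint passes its speed limit or range.

## Working session

There is one attempt and no reset: what is moved stays moved. The work goes in short steps, each a Python script; the robot and the scene stay as the last script left them, time stands still between calls to the robot, and variables do not carry over. Pictures are saved under pics/ and viewed, at most 10 in all, crops included, and the job is handed in when it is done.

```bash
mkdir -p pics; ls; python3 - <<'E'
from station import *
import cv2,numpy as np
for n in("scene","side","wrist"):
    cv2.imwrite(f"pics/{n}0.png",cv2.resize(read_camera(n)[:,:,::-1],(768,576)))
    print(n,camera_info(n))
print(get_time(),get_ee_rot(),get_tcp_pos())
E
```

```text
pics
scene {'intrinsics': array([[464.07446271,   0.        , 258.97693254],
       [  0.        , 464.07446271, 187.88752206],
       [  0.        ,   0.        ,   1.        ]]), 'dist': array([0.00198694, 0.        , 0.        , 0.        , 0.        ]), 'T': array([[-0.61657309,  0.30132546, -0.72735177, -0.18017365],
       [-0.78699294, -0.26159439,  0.55875799,  0.8017892 ],
       [-0.02190313,  0.91693584,  0.39843307,  0.50176672],
       [ 0.        ,  0.        ,  0.        ,  1.        ]])}
side {'intrinsics': array([[424.78432115,   0.        , 250.64513725],
       [  0.        , 424.78432115, 187.40312808],
       [  0.        ,   0.        ,   1.        ]]), 'dist': array([-0.04727509,  0.        ,  0.        ,  0.        ,  0.        ]), 'T': array([[ 9.91412857e-01,  7.06379088e-02, -1.10049230e-01,
         4.60211504e-01],
       [-1.30767893e-01,  5.31973544e-01, -8.36602598e-01,
        -6.38711703e-01],
       [-5.52579274e-04,  8.43809478e-01,  5.36642581e-01,
         6.14049395e-01],
       [ 0.00000000e+00,  0.00000000e+00,  0.00000000e+00,
         1.00000000e+00]])}
wrist {'intrinsics': array([[340.05990207,   0.        , 258.26412682],
       [  0.        , 340.05990207, 191.04211688],
       [  0.        ,   0.        ,   1.        ]]), 'dist': array([-0.06310914,  0.        ,  0.        ,  0.        ,  0.        ]), 'tool_from_camera': array([[-8.26422356e-04,  9.52695137e-01,  3.03926461e-01,
         8.34991852e-02],
       [ 9.99999493e-01,  9.62306010e-04, -2.97316394e-04,
        -5.10051629e-04],
       [-5.75722143e-04,  3.03926061e-01, -9.52695449e-01,
        -1.61395401e-01],
       [ 0.00000000e+00,  0.00000000e+00,  0.00000000e+00,
         1.00000000e+00]])}
0.15 [-4.11796127e-04  7.07107008e-01  7.07106324e-01 -3.95202279e-04] [6.24593639e-01 4.91375422e-05 2.22097982e-01]
```

View pics/side0.png

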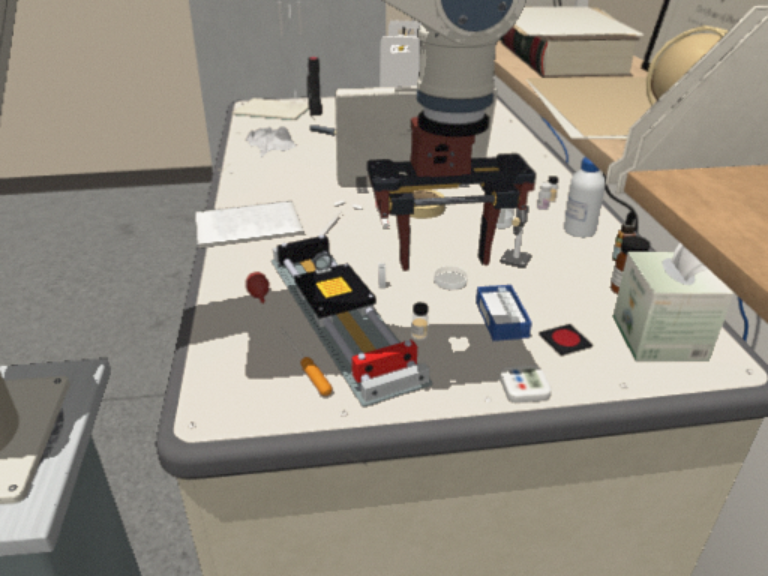

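View pics/scene0.png

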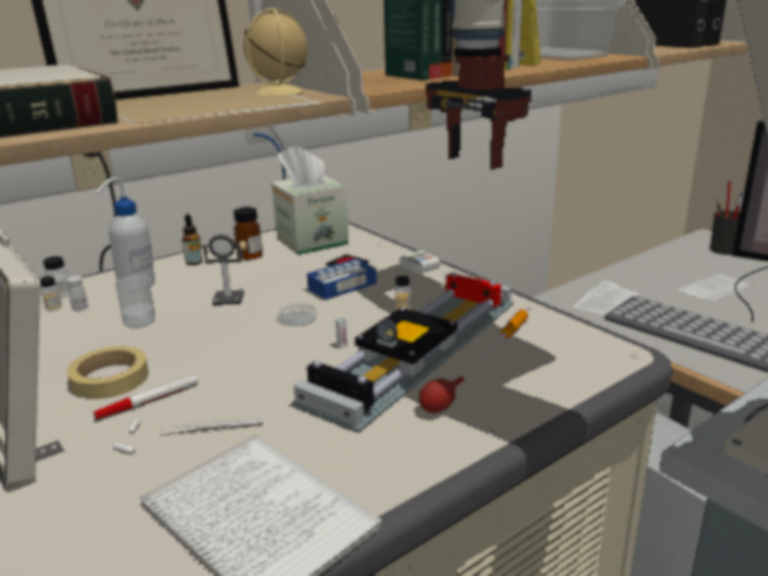

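View pics/wrist0.png

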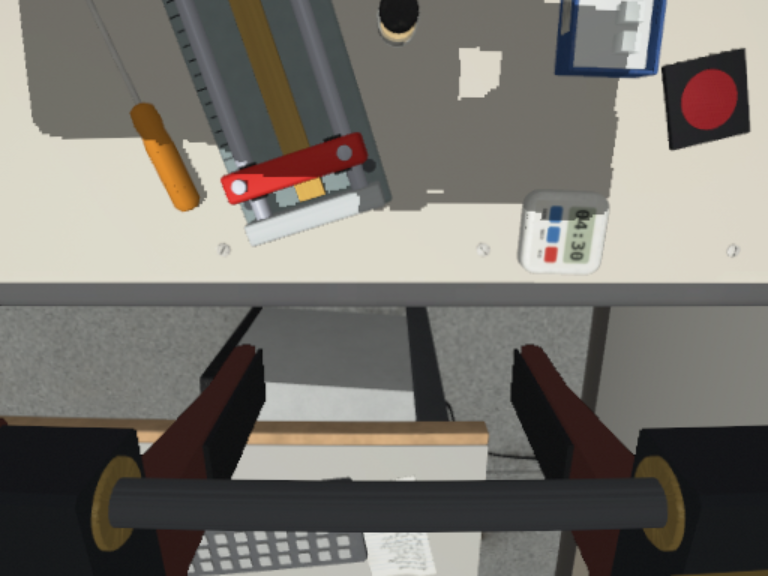

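Side, scene and wrist views: the rail lies to the robot's left. The red stop is at its −y end (side view ~(385,362), scene ~(473,290)). The yellow pad is at side (333,289) and scene (410,331). The lens is on the far side of the pad, near the black stop.

```bash
cat > h.py <<'E'
from station import *
import cv2,numpy as np
from scipy.spatial.transform import Rotation as R
def camT(n):
    c=camera_info(n)
    if n!="wrist": return c,np.array(c["T"])
    q=np.array(get_ee_rot());T=np.eye(4);T[:3,:3]=R.from_quat(q[[1,2,3,0]]).as_matrix();T[:3,3]=get_tcp_pos()
    return c,T@c["tool_from_camera"]
def plane(c,T,px,z):
    p=cv2.undistortPoints(np.array(px,float).reshape(-1,1,2),c["intrinsics"],c["dist"])[:,0]
    d=np.c_[p[:,0],-p[:,1],-np.ones(len(p))]@T[:3,:3].T
    return T[:3,3]+d*((z-T[2,3])/d[:,2])[:,None]
E
python3 - <<'E'
from h import *
np.set_printoptions(precision=4,suppress=True)
c,T=camT("side")
print("pad",plane(c,T,[(333/1.5,289/1.5)],.042))
print("stop",plane(c,T,[(355/1.5,360/1.5),(414/1.5,345/1.5)],.05))
c2,T2=camT("scene")
print("pad",plane(c2,T2,[(410/1.5,331/1.5)],.042))
w,W=camT("wrist")
print("stop top L/R screw heads",plane(w,W,[(238/1.5,187/1.5),(344/1.5,153/1.5)],.052))
print("bench edge",plane(w,W,[(300/1.5,285/1.5)],0))
E
```

```text
pad [[0.5044 0.2384 0.042 ]]
stop [[0.5206 0.043  0.05  ]
 [0.6074 0.0652 0.05  ]]
pad [[0.5007 0.2422 0.042 ]]
stop top L/R screw heads [[0.5274 0.0455 0.052 ]
 [0.5966 0.0665 0.052 ]]
bench edge [[ 0.5549 -0.0374  0.    ]]
```

```bash
cat >> h.py <<'E'
YAW=np.radians(16.9)
def quat(yaw=YAW):
    # tool x = rail y, tool z down
    y=np.array([-np.sin(yaw),np.cos(yaw),0]);z=np.array([0,0,-1.]);m=np.c_[y,np.cross(z,y),z]
    return R.from_matrix(m).as_quat()[[3,0,1,2]]
E
python3 - <<'E'
from h import *
command_gripper(0.0)
move_pose([0.495,0.265,0.22],quat()); wait(.3)
print(get_time(),get_tcp_pos(),get_ft_force())
c,T=camT("wrist");np.save("W1.npy",T)
im=read_camera("wrist");cv2.imwrite("pics/w1raw.png",im[:,:,::-1])
cv2.imwrite("pics/w1.png",cv2.resize(im[:,:,::-1],(768,576)))
E
```

```text
2.925 [0.49551712 0.26429295 0.21993902] [-0.1419682  -0.30364927 -0.0061111 ]
```

View pics/w1.png

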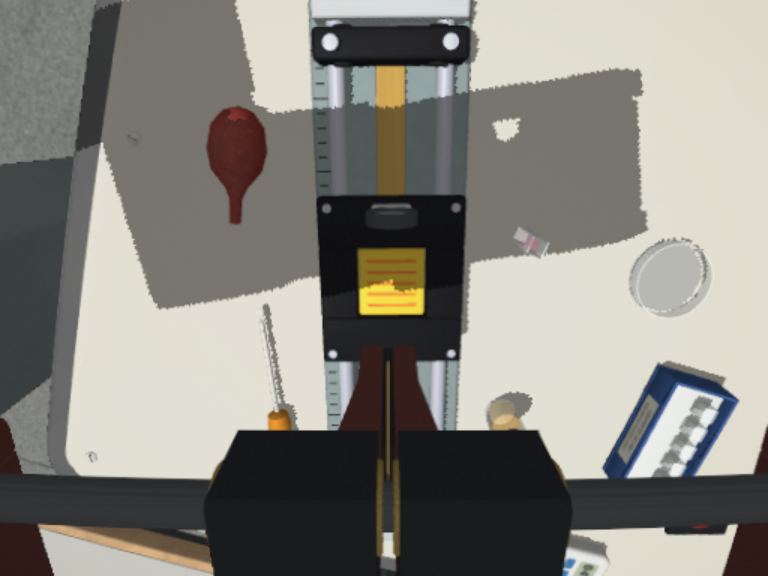

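The wrist view is aligned with the rail. The pad has corners at (358,248)–(425,315), the carriage screws are at (326,209), (457,208), (333,354) and (451,354), and the lens is above the pad in the picture.

```bash
python3 - <<'E'
from h import *
np.set_printoptions(precision=4,suppress=True)
c=camera_info("wrist");T=np.load("W1.npy")
pad=plane(c,T,np.array([(358,248),(424,248),(425,315),(358,315)])/1.5,.042)
scr=plane(c,T,np.array([(326,209),(457,208),(451,354),(333,354)])/1.5,.044)
bs=plane(c,T,np.array([(330,41),(451,41)])/1.5,.052)
print(pad,np.linalg.norm(np.diff(pad,axis=0),axis=1),pad.mean(0));print(scr,np.linalg.norm(np.diff(scr,axis=0),axis=1),scr.mean(0));print(bs)
l=(scr[0]+scr[1]-scr[2]-scr[3])/2;print("yaw",np.degrees(np.arctan2(-l[0],l[1])))
l=bs[1]-bs[0];print("yaw",np.degrees(np.arctan2(l[1],l[0])))
d=bs.mean(0)-np.array([.562,.056,.052]);print("yaw ends",np.degrees(np.arctan2(-d[0],d[1])))
E
```

```text
[[0.475  0.2612 0.042 ]
 [0.5181 0.2742 0.042 ]
 [0.5339 0.2279 0.042 ]
 [0.4882 0.2142 0.042 ]] [0.045  0.0489 0.0477] [0.5038 0.2444 0.042 ]
[[0.4474 0.2811 0.044 ]
 [0.5304 0.3068 0.044 ]
 [0.561  0.2052 0.044 ]
 [0.479  0.1805 0.044 ]] [0.0869 0.1061 0.0857] [0.5044 0.2434 0.044 ]
[[0.4242 0.3807 0.052 ]
 [0.4932 0.4016 0.052 ]]
yaw 17.11263480827633
yaw 16.79509579933875
yaw ends 17.133944607686587
```

```bash
cat > press.py <<'E'
from h import *
np.set_printoptions(precision=4,suppress=True)
q=quat(np.radians(17.0));u=np.array([-np.sin(np.radians(17)),np.cos(np.radians(17)),0])
p=np.array([.504,.243,0])-.003*u
move_pose(p+[0,0,.075],q); wait(.3)
f0=np.array(get_ft_force())
hit=movel(p+[0,0,.030],v=.012,until_force=4)
z=get_tcp_pos()[2];print(hit,z,get_ft_force()-f0)
if hit and abs(z-.0415)<.004:
    zt=min(z,.0425)-.0055
    movel(p+[0,0,zt],v=.02); wait(.2)
    print(get_tcp_pos(),get_ft_force()-f0,get_time())
E
python3 press.py
python3 - <<'E'
from h import *
im=read_camera("wrist");cv2.imwrite("pics/w2.png",cv2.resize(im[100:,:,::-1],(768,426)))
E
```

```text
True 0.0418140004113605 [0.8465 0.761  6.5839]
[0.5049 0.2401 0.0369] [-1.2905 -0.2673  8.2879] 6.9917
```

View pics/w2.png

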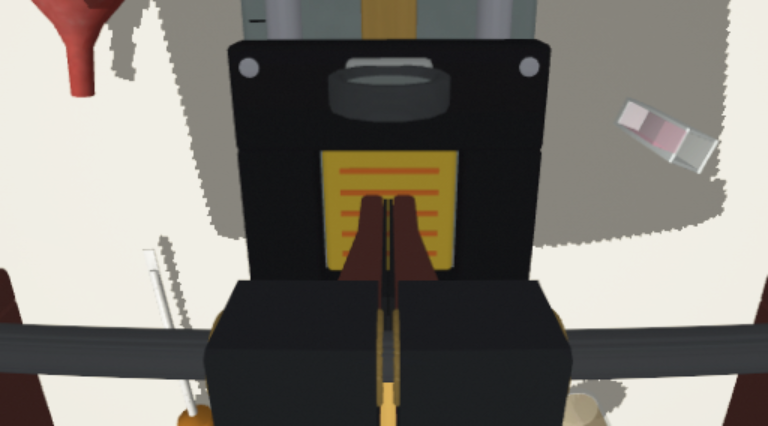

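The fingertips are centred on the pad and hold it about 5 mm down at 8.3 N, clear of the lens. Next I slide the carriage.

```bash
python3 - <<'E'
from h import *
np.set_printoptions(precision=4,suppress=True)
u=np.array([-np.sin(np.radians(17)),np.cos(np.radians(17)),0])
p0=np.array(get_tcp_pos())
h=movel(p0-.1*u,v=.04,until_force=7);p=np.array(get_tcp_pos());print(h,(p0-p)@u,get_ft_force())
if not h:
    h=movel(p0-.145*u,v=.015,until_force=5);p=np.array(get_tcp_pos());print(h,(p0-p)@u,p,get_ft_force(),get_time())
im=read_camera("wrist");cv2.imwrite("pics/w3.png",cv2.resize(im[100:,:,::-1],(768,426)))
im=read_camera("side");cv2.imwrite("pics/s3.png",cv2.resize(im[140:300,150:320,::-1],(680,600)[:2]))
E
```

```text
False 0.09992735631372306 [-2.4834 -0.1747  7.9643]
True 0.1337227374054218 [0.5448 0.1125 0.0379] [-1.4427  0.5938  6.6752] 11.7417
```

View pics/s3.png

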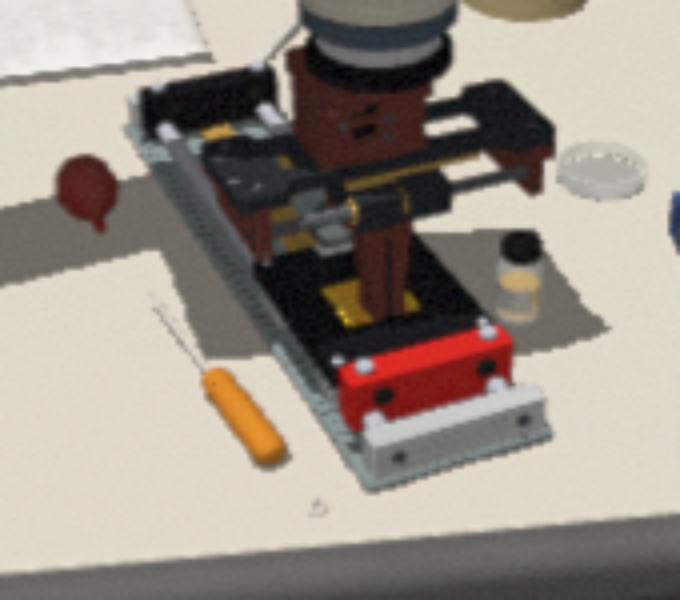

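View pics/w3.png

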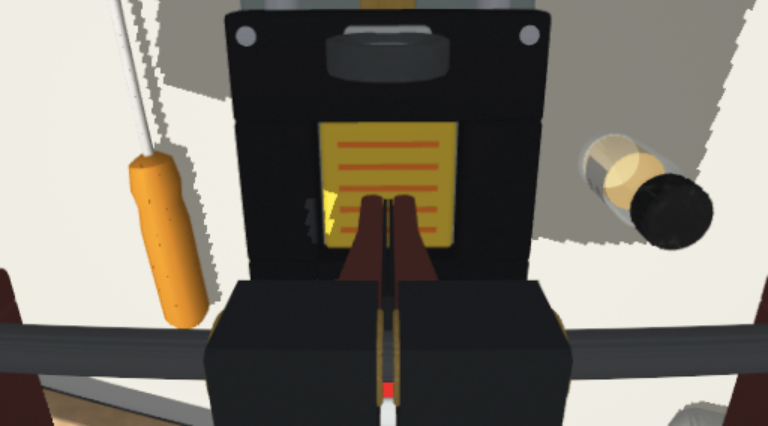

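The fingertips moved 133.7 mm and slipped about 10 mm on the pad, which gives about 124 mm of carriage travel, as measured to the stop. To be sure of contact, I press a bit deeper and push again until the window wall takes the load.

```bash
python3 - <<'E'
from h import *
np.set_printoptions(precision=4,suppress=True)
u=np.array([-np.sin(np.radians(17)),np.cos(np.radians(17)),0])
def snap(): 
    im=read_camera("wrist").astype(int);m=(im[...,0]>90)&(im[...,1]>80)&(im[...,2]<70);m[:170]=0;m[:,:200]=0;m[:,320:]=0
    return np.where(m[:,212:235].sum(1)>5)[0][[0,-1]]
p=np.array(get_tcp_pos());print(snap())
movel([p[0],p[1],.0362],v=.02);wait(.2);print(get_tcp_pos(),get_ft_force())
p=np.array(get_tcp_pos())
for i in range(8):
    h=movel(p-.001*(i+1)*u,v=.01,until_force=8);wait(.1)
    f=np.array(get_ft_force());t=np.array(get_tcp_pos());print(h,(p-t)@u*1e3,t[2],f@u,f[2],snap())
    if h or f@u>7: break
print(get_time())
E
```

```text
[182 264]
[0.5448 0.1125 0.0368] [-3.0888 -0.6713  8.256 ]
True 0.00609331526732758 0.037330857841444735 1.5678269165435066 6.258596158844712 [182 264]
12.7
```

```bash
python3 - <<'E'
from h import *
np.set_printoptions(precision=4,suppress=True)
u=np.array([-np.sin(np.radians(17)),np.cos(np.radians(17)),0])
def snap(): 
    im=read_camera("wrist").astype(int);m=(im[...,0]>90)&(im[...,1]>80)&(im[...,2]<70);m[:170]=0;m[:,:200]=0;m[:,320:]=0
    return np.where(m[:,212:235].sum(1)>5)[0][[0,-1]]
p=np.array(get_tcp_pos());p[2]=.0358
movel(p,v=.01);wait(.2);print(get_tcp_pos(),get_ft_force())
for i in range(6):
    movel(p-.001*(i+1)*u,v=.005);wait(.1)
    f=np.array(get_ft_force());t=np.array(get_tcp_pos());print((p-t)@u*1e3,t[2],f@u,f[2],snap())
    if f@u>7: break
print(get_time())
im=read_camera("wrist");cv2.imwrite("pics/w4.png",cv2.resize(im[100:,:,::-1],(768,426)))
E
```

```text
[0.5448 0.1125 0.0363] [-1.489   0.3338  7.4332]
0.06657981541337751 0.036371618980281545 6.169346258217655 7.5260444787658995 [182 264]
0.17707777886395698 0.03640050851624769 11.662949227972097 8.561456810253157 [182 264]
14.1583
```

The load reaches 11.7 N with no motion and the pad still 5 mm down, so the carriage is hard against the stop. I ease the push and lift straight up.

```bash
python3 - <<'E'
from h import *
np.set_printoptions(precision=4,suppress=True)
u=np.array([-np.sin(np.radians(17)),np.cos(np.radians(17)),0])
t=np.array(get_tcp_pos());t[2]=.0358
movel(t-.0006*u,v=.005);wait(.1);f=np.array(get_ft_force());print(f@u,f[2])
t[2]=.060;movel(t-.0006*u,v=.02);print(get_ft_force())
t[2]=.14;movel(t+.0*u,v=.1)
t[2]=.22;movel(t+.03*u,v=.15);wait(.3)
c,T=camT("wrist");np.save("W5.npy",T);print(get_time(),get_ft_force())
im=read_camera("wrist");cv2.imwrite("pics/w5.png",cv2.resize(im[:,:,::-1],(768,576)))
E
```

```text
4.549586809527183 7.937684488004189
[-0.4    -0.5905 -0.3677]
18.0333 [ 0.1698  0.693  -0.3456]
```

View pics/w5.png

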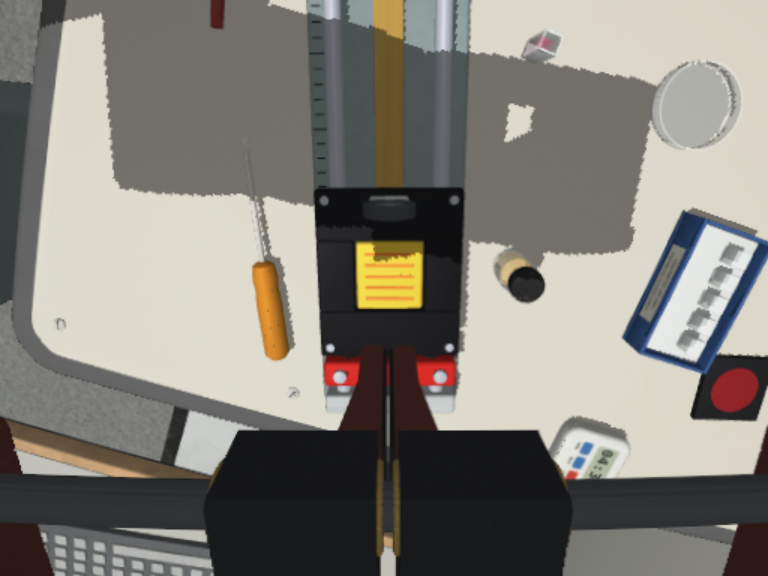

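The pad is up, and the carriage front edge at row ~355 meets the red stop, whose screws are at (340,377) and (440,377). One numeric check of the 72 mm before I hand in.

```bash
python3 - <<'E'
from h import *
c=camera_info("wrist");T=np.load("W5.npy")
u=np.array([-np.sin(np.radians(17)),np.cos(np.radians(17)),0])
s=plane(c,T,np.array([(324,201),(455,200),(449,348),(331,348)])/1.5,.044).mean(0)
pd=plane(c,T,np.array([(356,241),(422,241),(423,308),(356,308)])/1.5,.042).mean(0)
r=plane(c,T,np.array([(340,377),(440,377)])/1.5,.053).mean(0)
print((s-r)@u,(pd-r)@u)
d=(s-r)@u
if abs(d-.072)<.003: print(job_done())
E
```

```text
0.07159927803590255 0.0727143339801356
the job is handed in; nothing more can be done
None
```

I pushed the carriage up against the red stop with the pad held down, then released it. The final picture shows the pad sprung up and the centres about 72 mm apart, and I handed the job in at about 18 s.

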